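Set up the folding vegetable crate and load the carrot

TASK

Set up the folding vegetable crate: swing its left, right and far walls (as seen from the robot) fully upright, without bumping the utensil rail that stands over the far one. Only when all three walls are up, lay the carrot down flat on the crate's floor, set down gently and not dropped, and let go with all the walls still upright. Leave the leek, the onion and the celeriac where they are.

Things in the scene. Friction and masses are not known exactly. Their poses are not given: they have to be found in the camera images.
- crate: green crate, fixed. Origin: centre of its underside; x to its far wall, y to its left wall. Floor 170 (x) by 240 mm (y), top 20 mm above the worktop. Near wall fixed at x = -82 mm, 70 mm high. Walls 6 mm thick, hinged at y = +120 (left), y = -120 (right), x = +85 mm (far), open outwards at first; each reaches 56 mm from its hinge (80 mm high when up); left and right 150 mm long, far 220
- wall_left (a joint): hinge angle of the crate's left wall, rad: 0 = lying flat open, pointing +y away from the crate; 1.571 = fully upright, against its stop. Starts between 0.3 and 0.65. Stiff hinge: the wall stays at any angle it is left at; moving it takes about 2 N at the handle
- wall_right (a joint): hinge angle of the crate's right wall, rad: 0 = lying flat open, pointing -y away from the crate; 1.571 = fully upright, against its stop. Starts between 0.3 and 0.65. Stiff hinge: the wall stays at any angle it is left at; moving it takes about 2 N at the handle
- wall_far (a joint): hinge angle of the crate's far wall, rad: 0 = lying flat open, pointing +x away from the crate; 1.571 = fully upright, against its stop. Starts between 0.3 and 0.65. Stiff hinge: the wall stays at any angle it is left at; moving it takes about 2 N at the handle
- wall_left_grip (a point): middle of the left wall's orange handle, the point to grip: round bar 10 mm thick, 100 mm long, parallel to the hinge, on the wall's inner face, 36 mm off the wall's mid-plane and 50 mm from the hinge line. Above the wall when it lies flat, inside the crate (33 mm from the wall's face) when upright; turns with the wall
- wall_right_grip (a point): middle of the right wall's orange handle, the point to grip: round bar 10 mm thick, 100 mm long, parallel to the hinge, on the wall's inner face, 36 mm off the wall's mid-plane and 50 mm from the hinge line. Above the wall when it lies flat, inside the crate (33 mm from the wall's face) when upright; turns with the wall
- wall_far_grip (a point): middle of the far wall's orange handle, the point to grip: round bar 10 mm thick, 100 mm long, parallel to the hinge, on the wall's inner face, 36 mm off the wall's mid-plane and 50 mm from the hinge line. Above the wall when it lies flat, inside the crate (33 mm from the wall's face) when upright; turns with the wall
- wall_left_hinge (a point): middle of the hinge line of the left wall, 24 mm above the worktop; the hinge line runs along the crate's x axis
- wall_right_hinge (a point): middle of the hinge line of the right wall, 24 mm above the worktop; the hinge line runs along the crate's x axis
- wall_far_hinge (a point): middle of the hinge line of the far wall, 24 mm above the worktop; the hinge line runs along the crate's y axis
- rail: fixed steel rail along the crate's y, about 175 mm beyond its origin. Origin: on the worktop under the bar's middle. Bar 12 mm thick, 560 long, centre 210 mm up; posts at y = +-270; ladle and turner hang at y = -+235. An upright gripper at the far handle hits the bar: lean the tool 30 to 45 degrees, wrist to the robot, fingertips away
- carrot: orange carrot with short green stalk stubs, lying, 145 mm long with the stubs, 34 mm thick, tapering only at the last 35 mm of its +x end, about 60 to 130 g. Origin on its underside at mid-length; x along the carrot. Slightly faceted, so it does not roll. Lies on the board beside the leek
- carrot_center (a point): centre of the carrot, on its axis, 17 mm above what it lies on
- board: wooden chopping board, 220 mm (x) by 210 mm (y), 14 mm thick, fixed. Origin: centre of its underside; the carrot and the leek lie on it, about 84 mm apart, in either order
- leek: leek, white turning green, 140 mm long, 32 mm thick, lying on the board (leave alone). Origin on its underside at mid-length, x along it
- celeriac: half a celeriac, tan dome, 110 mm across, 75 mm high (leave alone). Origin: centre of its underside
- onion: peeled white onion, 82 mm across, 80 mm high (leave alone). Origin: centre of its underside
Mind the look-alikes: they are no part of the job. There is more than one size of the carrot; the one meant has the size given above.

How it is judged:
By the outcome, as a careful person would: the job done as asked, in the order asked, and still so for the second after the job is handed in, with the robot touching nothing.
It also fails if it takes over 72 s, if anything falls off the work surface, if the arm or the gripper's body presses on something with over 40 N, if the wrist force passes 120 N, or if a joint passes its speed limit or range.

ROBOT

A 6-joint arm with a two-finger parallel gripper is mounted at the origin on the work surface. World frame = base frame: x ahead of the robot, y to its left, z up, the work surface at z = 0. Lengths are in m, angles in rad, forces in N, time in s.
With the tool pointing down it reaches from about 0.275 to 0.875 m from the base axis. Payload 12.5 kg.
Tool frame: the origin (TCP) lies between the finger pads; the fingertips stand 22 mm ahead of it and the grasp point (between the pads) lies 3 mm ahead of it; z points along the fingers, y is the line along which they close (so a half turn about z gives the same grasp; the last joint's range is limited). The gripper opens to 85 mm and grips with 20 to 120 N. Pads are 22 mm wide; open, the fingers measure 114 mm over their backs; the gripper's body (76 mm by 85 mm) begins 54 mm behind the grasp point. The pads swing forward as they close: fully open they stand 13 mm farther back than shut.
Start: joints at [-1.354, 0.351, 1.652, -0, 1.139, -0.085], TCP at [0.164, -0.525, 0.253] pointing down, gripper open.
Joint ranges: [-2.75, 2.75], [-0.79, 2.1], [0.01, 2.65], [-1.57, 4.71], [0.07, 3.14], [-2.87, 2.87]. Speed limits (rad/s): [2.22, 2.22, 2.79, 3.14, 3.14, 3.14].

INTERFACE

Orientations are given as a unit quaternion [x, y, z, w].
In Python, from bench import robot gives the robot as it stands.
- The arm moves only by the shell command python3 -m creep 'ROWS' [OPENING] [FORCE]. ROWS is JSON, a list of rows, each an object of numbers: "dx", "dy", "dz": the shift along the tool's x, y, z as a fraction of full scale; "rx", "ry", "rz": the turn, a rotation vector about the tool's x, y, z as a fraction of full scale. In form: [{"dx": .., "dy": .., "dz": .., "rx": .., "ry": .., "rz": ..}, ...]. A call has 1 to 5 rows; each row is the pose to reach, as a shift and turn from the pose commanded when the call began, along the tool's axes at that moment, turning the shorter way round; what a row does not reach only later rows make up. Full scale, the value 1, is 20 cm for a shift and pi rad for a turn. A row lasts 1/12 s, in which the tool goes at most 41.7 mm and 7.16 degrees, less where a joint would pass 70% of its speed; a pose out of reach is approached as far as the arm can. A call with a number of a shift or a turn outside -1 to 1 is refused whole. A call with a gripper value outside its range is refused whole. OPENING is the closure, from -1 (fully open) to 1 (shut), set as the call begins (- or left out, the last holds). The fingers move at their own pace and stop on an object; FORCE is the grip in N (left out, the last holds). Time passes only in rows, so rows that repeat a pose let the fingers close. It gives the time, the measured TCP pose, the force, the opening and the grip force at its end, in the units of the state.
- robot.state(): the state, without advancing time (a new reading comes with each control period).
- robot.snapshot(name): name is "scene" or "top" or "wrist"; returns a dict with "pixels" (384x512x3 uint8, red, green, blue), "fx", "fy", "cx", "cy" (pixels), "rvec" (rotation vector, rad) and "tvec" (3), from world to camera coordinates, as OpenCV has them. Camera axes: x right, y down, z forward; pixel columns grow to the right and rows downward; lengths in m; the calibration is good to about 2 mm. A picture is of the moment at which its call begins. There is no depth.
- robot.job_done(): hands the job in; it is judged then, once.
Trained networks look in the newest picture that a camera, given by its name, has taken for a name from the list of things; names that differ only in an ending like _2 or _b are one class to them, and where a whole thing is asked for, a point or a joint stands for the part that bears it (a point fixed in the world has none). Each returns a list of dicts, best first, with "confidence" (0 to 1); they miss things now and then, are a little off and sometimes report something else, mostly with a low value. They report only what shows in the picture. A call takes as long as a camera call. They do not tell look-alikes from the thing itself.
- robot.find_in(target, camera): "bbox" ([left, top, right, bottom] in pixels, round what is visible of it).
- robot.masks_of(target, camera): "region" (384x512 bool, what is visible of it) and "bbox" ([left, top, right, bottom] in pixels, round what is visible of it).
- robot.place_of(target, camera): "xy" ([column, row] in pixels: a listed point, or the origin of a listed thing).
The state is a dict: "t": time; "joints": joint angles; "joint_vel": joint speeds; "joint_torque": joint torques, N m; "tcp_pos": TCP position; "orientation": TCP orientation; "ft_force": force on the tool from outside, world axes, zero at the start; "ft_torque": the same for the moment, N m; "finger_gap": opening from 0.0 (shut) to 1.0 (fully open); "grip_force": force on a finger pad.
Only numpy, scipy, OpenCV 4.12 (cv2) and the standard library are available. Lean on these libraries where they do the work, as an engineer would, in place of code of your own. Each camera call takes 0.05 s, during which the arm holds its last target. There are 200 camera calls.

## Working session

There is one attempt and no reset: what is moved stays moved. The work goes in short steps, Python scripts to look and compute and a shell command to move; the robot and the scene stay as the last step left them, time stands still between calls to the robot, and variables do not carry over. Pictures are saved under pics/ and viewed, at most 10 in all, crops included, and the job is handed in when it is done.

```bash
mkdir -p pics; ls
cat > h.py <<'E'
import numpy as np, cv2
from bench import robot
from scipy.spatial.transform import Rotation as R
def cam(s):
    Rm=cv2.Rodrigues(np.array(s["rvec"],float))[0]; t=np.array(s["tvec"],float).ravel(); return Rm,t
def ray(s,uv,z):
    Rm,t=cam(s); d=Rm.T@np.array([(uv[0]-s["cx"])/s["fx"],(uv[1]-s["cy"])/s["fy"],1]); c=-Rm.T@t
    return c+d*(z-c[2])/d[2]
def proj(s,P):
    Rm,t=cam(s); p=np.atleast_2d(P)@Rm.T+t; return np.c_[s["fx"]*p[:,0]/p[:,2]+s["cx"],s["fy"]*p[:,1]/p[:,2]+s["cy"]]
def save(s,n): cv2.imwrite(f"pics/{n}.png",cv2.cvtColor(s["pixels"],cv2.COLOR_RGB2BGR))
E
python3 - <<'E'
from h import *
for c in ("scene","top"):
    s=robot.snapshot(c); save(s,c+"0"); Rm,t=cam(s); print(c,s["fx"],s["cx"],-Rm.T@t)
    for n in ["crate","wall_left_grip","wall_right_grip","wall_far_grip","wall_left_hinge","wall_right_hinge","wall_far_hinge","carrot_center","carrot","rail","board","leek","onion","celeriac"]:
        z={"carrot_center":.031,"carrot":.014,"leek":.014}.get(n,.024 if "hinge" in n else 0.09 if "grip" in n else 0)
        print(n,[(np.round(r["xy"]).astype(int).tolist(),round(r["confidence"],2),ray(s,r["xy"],z).round(3).tolist()) for r in robot.place_of(n,c)[:4]])
im=np.hstack([cv2.imread("pics/scene0.png"),cv2.imread("pics/top0.png")])
cv2.imwrite("pics/a.png",cv2.resize(im,(800,300)))
E
```

```text
pics
scene 495.8258541460478 258.21865466750256 [ 1.04499294 -0.82673179  1.0579559 ]
crate [([264, 254], 0.75, [0.579, -0.147, 0.0])]
wall_left_grip [([287, 195], 0.85, [0.554, -0.003, 0.09])]
wall_right_grip [([234, 273], 0.65, [0.594, -0.295, 0.09])]
wall_far_grip [([304, 247], 0.97, [0.688, -0.129, 0.09])]
wall_left_hinge [([287, 214], 0.8, [0.562, -0.009, 0.024])]
wall_right_hinge [([242, 281], 0.78, [0.594, -0.266, 0.024]), ([302, 152], 0.73, [0.455, 0.244, 0.024])]
wall_far_hinge [([294, 260], 0.64, [0.665, -0.135, 0.024]), ([307, 248], 0.21, [0.671, -0.083, 0.024])]
carrot_center [([298, 149], 0.97, [0.441, 0.242, 0.031]), ([240, 117], 0.71, [0.185, 0.274, 0.031]), ([222, 182], 0.65, [0.335, -0.016, 0.031]), ([304, 247], 0.42, [0.665, -0.089, 0.031])]
carrot [([302, 153], 0.76, [0.451, 0.25, 0.014]), ([238, 118], 0.6, [0.168, 0.282, 0.014]), ([295, 257], 0.17, [0.659, -0.119, 0.014])]
rail [([300, 150], 0.19, [0.428, 0.274, 0.0])]
board [([314, 149], 0.56, [0.466, 0.304, 0.0]), ([380, 160], 0.41, [0.665, 0.379, 0.0])]
leek [([317, 142], 0.85, [0.464, 0.324, 0.014]), ([379, 16
[... 528 characters left out ...]
ge [([258, 168], 0.63, [0.556, -0.018, 0.024]), ([373, 226], 0.26, [0.372, -0.359, 0.024])]
wall_right_hinge [([338, 153], 0.73, [0.595, -0.261, 0.024])]
wall_far_hinge [([294, 134], 0.77, [0.657, -0.13, 0.024])]
carrot_center [([266, 243], 0.88, [0.328, -0.036, 0.031]), ([158, 298], 0.72, [0.175, 0.286, 0.031]), ([169, 204], 0.58, [0.454, 0.252, 0.031])]
carrot [([160, 296], 0.72, [0.179, 0.286, 0.014]), ([265, 244], 0.69, [0.325, -0.032, 0.014]), ([169, 205], 0.56, [0.453, 0.255, 0.014])]
rail []
board [([161, 200], 0.74, [0.468, 0.283, 0.0])]
leek [([143, 205], 0.65, [0.455, 0.334, 0.014])]
onion [([379, 226], 0.73, [0.372, -0.382, 0.0])]
celeriac [([134, 138], 0.85, [0.664, 0.366, 0.0])]
```

View pics/top0.png

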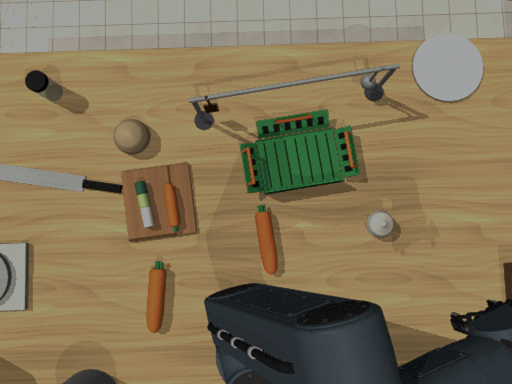

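View pics/scene0.png

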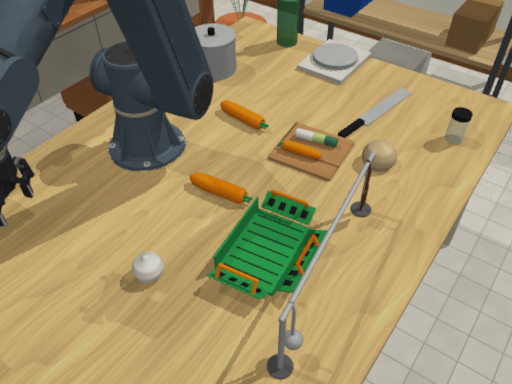

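Top view: crate around (300,160), rail from (195,100) to (395,68). Carrot candidates in the top picture are (265,240) and (157,297), both larger and lying on the table, and (172,206) on the board beside the leek. The orange handles at (250,164), (349,149) and (292,118) could also be mistaken for it. I choose (172,206): it lies on the board, and its length needs checking in the crop.

```bash
cat > fit.py <<'E'
from h import *
from scipy.optimize import least_squares
NM=["wall_left_grip","wall_right_grip","wall_far_grip","wall_left_hinge","wall_right_hinge","wall_far_hinge","crate"]
def pts(p):
    x,y,a,*th=p; c,s=np.cos(a),np.sin(a); o=[(0,.12,0,1),(0,-.12,0,-1),(.085,0,1,0)]
    g=lambda t:(.05*np.cos(t)-.036*np.sin(t),.024+.05*np.sin(t)+.036*np.cos(t))
    L=[(q[0]+q[2]*g(t)[0],q[1]+q[3]*g(t)[0],g(t)[1]) for q,t in zip(o,th)]+[(q[0],q[1],.024) for q in o]+[(0,0,0)]
    L=np.array(L); return np.c_[x+c*L[:,0]-s*L[:,1],y+s*L[:,0]+c*L[:,1],L[:,2]]
def observe(cams=("scene","top"),reps=3):
    obs=[]
    for c in cams:
        s=robot.snapshot(c)
        for _ in range(reps):
            for i,n in enumerate(NM):
                r=robot.place_of(n,c)
                if r and r[0]["confidence"]>.4: obs.append((s,i,np.array(r[0]["xy"])))
    return obs
def fit(obs,p0=(.58,-.146,.158,.45,.45,.45)):
    f=lambda p:np.concatenate([proj(s,pts(p)[i])[0]-uv for s,i,uv in obs])
    r=least_squares(f,p0,loss="soft_l1",f_scale=2); return r.x,f(r.x).reshape(-1,2)
E
python3 - <<'E'
from fit import *
obs=observe(reps=2); p,r=fit(obs); print(p.round(4)); print(pts(p).round(4))
for i,n in enumerate(NM): print(n,[ (rr.round(1).tolist()) for (s,j,_),rr in zip(obs,r) if j==i])
st=robot.state(); print(st["t"],st["tcp_pos"],R.from_quat(st["orientation"]).as_matrix().round(3).tolist())
tiles=[]
for c in ("scene","top"):
    s=robot.snapshot(c)
    for m in robot.masks_of("carrot",c):
        yx=np.argwhere(m["region"])
        if len(yx)<20: continue
        W=np.array([ray(s,(q[1],q[0]),.031 if c else 0)[:2] for q in yx]); ctr=W.mean(0); u,sv,v=np.linalg.svd(W-ctr,full_matrices=False)
        a=(W-ctr)@v.T; e=np.ptp(a,axis=0); mid=ctr+((a.max(0)+a.min(0))/2)@v
        print(c,round(m["confidence"],2),m["bbox"],"ctr",ctr.round(3),"mid",mid.round(4),"len/wid",e.round(3),"dir",v[0].round(3))
s=robot.snapshot("top"); im=cv2.cvtColor(s["pixels"],cv2.COLOR_RGB2BGR); a=cv2.resize(im[155:250,115:210],(400,400),interpolation=3)
s=robot.snapshot("scene"); im=cv2.cvtColor(s["pixels"],cv2.COLOR_RGB2BGR); b=cv2.resize(im[100:195,260:355],(400,400),interpolation=3)
cv2.imwrite("pics/crop.png",np.hstack([a,b]))
E
```

```text
[ 0.5749 -0.1375  0.1045  0.5196  0.4808  0.459 ]
[[ 0.5597  0.0072  0.0801]
 [ 0.5903 -0.2844  0.079 ]
 [ 0.6881 -0.1256  0.0784]
 [ 0.5624 -0.0182  0.024 ]
 [ 0.5874 -0.2569  0.024 ]
 [ 0.6594 -0.1287  0.024 ]
 [ 0.5749 -0.1375  0.    ]]
wall_left_grip [[0.7, -0.7], [0.7, -0.7], [0.7, 1.0], [0.7, 1.0]]
wall_right_grip [[2.1, -0.2], [2.1, -0.2], [1.7, 1.9], [1.7, 1.9]]
wall_far_grip [[-0.2, 2.2], [-0.2, 2.2], [1.3, 1.2], [1.3, 1.2]]
wall_left_hinge [[-0.6, 1.7], [-0.6, 1.7], [1.1, -4.8], [1.1, -4.8]]
wall_right_hinge [[2.0, -2.2], [2.0, -2.2], [-0.4, -0.9], [-0.4, -0.9]]
wall_far_hinge [[1.6, -2.7], [1.6, -2.7], [-0.6, -0.4], [-0.6, -0.4]]
crate [[-1.9, 0.5], [-1.9, 0.5], [-0.6, 4.5], [-0.6, 4.5]]
3.0 [ 0.16349656 -0.52510191  0.25328629] [[0.955, 0.297, -0.0], [0.297, -0.955, 0.0], [0.0, -0.0, -1.0]]
scene 0.9 [219.8, 98.6, 268.4, 128.4] ctr [0.184 0.289] mid [0.1843 0.2891] len/wid [0.208 0.074] dir [ 0.99  -0.138]
scene 0.86 [189.6, 172.8, 250.6, 202.4] ctr [ 0.344 -0.042] mid [ 0.3451 -0.0414] len/wid [0.207 0.064] dir [0.996 0.084]
scene 0.69 [278.2, 140.5, 324.7, 158.5] ctr [0.447 0.244] mid [0.4463 0.2429] len/wid [0.147 0.054] dir [0.991 0.135]
top 0.62 [147.4, 258.7, 169.3, 334.5] ctr [0.18  0.295] mid [0.1818 0.2955] len/wid [0.207 0.053] dir [-0.997  0.082]
top 0.61 [161.6, 182.9, 180.8, 234.1] ctr [0.448 0.245] mid [0.4452 0.2453] len/wid [0.144 0.04 ] dir [-0.987 -0.162]
```

View pics/crop.png

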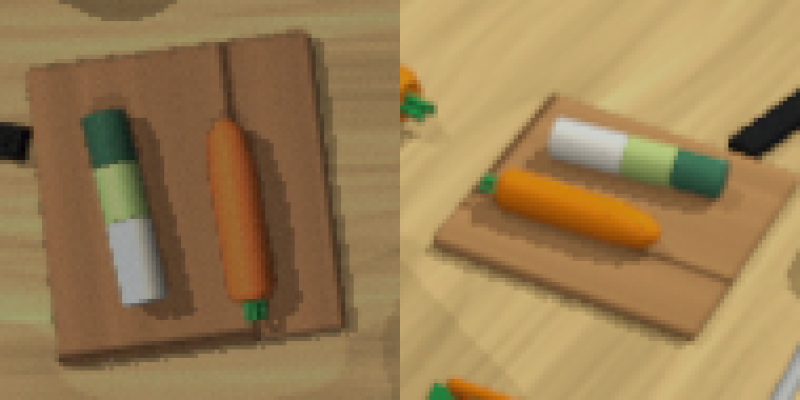

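The crop shows the board carrot at (240,210) in the left tile, with stubs at its near end. It measures about 145 mm, against about 207 mm for the other two, so it is the right one. One more measurement, for the crate's yaw and handles.

```bash
cat >> fit.py <<'E'
def orange(s,P,rad=24):
    hsv=cv2.cvtColor(s["pixels"],cv2.COLOR_RGB2HSV); m=((hsv[...,0]>5)&(hsv[...,0]<16)&(hsv[...,1]>190)&(hsv[...,2]>110)).astype(np.uint8)
    uv=proj(s,P)[0]; k=np.zeros_like(m); cv2.circle(k,tuple(int(v) for v in uv),rad,1,-1); m&=k
    n,l,st,c=cv2.connectedComponentsWithStats(m,connectivity=8); 
    yx=np.argwhere(m)[:,::-1].astype(float); return yx
E
python3 - <<'E'
from fit import *
p=np.array([ .5749,-.1375,.158,.5196,.4808,.459]); P=pts(p)
obs=observe(reps=1)
for c in ("top","scene"):
    s=robot.snapshot(c)
    for i in range(3):
        q=orange(s,P[i],28 if c=="top" else 32)
        if len(q)<8: print(c,i,"few",len(q)); continue
        r=cv2.minAreaRect(q.astype(np.float32)); z=P[i][2]
        b=cv2.boxPoints(r); e=sorted([(np.linalg.norm(b[k]-b[(k+1)%4]),k) for k in range(4)])[0][1]
        A=(b[e]+b[(e+1)%4])/2; B=(b[(e+2)%4]+b[(e+3)%4])/2; d=(ray(s,A,z)-ray(s,B,z))[:2]
        print(c,i,len(q),"ctr px",np.round(r[0],1),"world",ray(s,r[0],z).round(4),"len",np.linalg.norm(d).round(3),"rect",np.round(r[1],1),"ang",np.degrees(np.arctan2(d[1],d[0])).round(1))
s=robot.snapshot("top"); A,B=ray(s,(197,100),.21),ray(s,(397,67.5),.21); d=A-B; print("rail",A,B,np.degrees(np.arctan2(-d[0],d[1])))
def fity(yaw):
    f=lambda q:np.concatenate([proj(s,pts(np.r_[q[:2],yaw,q[2:]])[i])[0]-uv for s,i,uv in obs])
    r=least_squares(f,np.r_[.575,-.14,.5,.5,.5],loss="soft_l1",f_scale=2); return r
for y in (.1,.13,.158): r=fity(y); print(y,r.cost,r.x.round(3)); print(pts(np.r_[r.x[:2],y,r.x[2:]])[:3].round(4).tolist())
E
```

```text
top 0 47 ctr px [248.7 166.1] world [0.5545 0.0088 0.0801] len 0.105 rect [35.9  6.7] ang 7.1
top 1 11 ctr px [348.6 149.2] world [ 0.5956 -0.2833  0.079 ] len 0.101 rect [34.5  3. ] ang 7.6
top 2 61 ctr px [292.5 118.3] world [ 0.6921 -0.1235  0.0784] len 0.103 rect [ 3.9 35.2] ang -82.9
scene 0 35 ctr px [289.6 198.8] world [ 0.5624 -0.0024  0.0801] len 0.107 rect [37.7  3. ] ang -170.9
scene 1 51 ctr px [237.2 277.4] world [ 0.6019 -0.2936  0.079 ] len 0.108 rect [42.9 14.6] ang 7.5
scene 2 111 ctr px [307.1 253.3] world [ 0.6998 -0.1349  0.0784] len 0.124 rect [11.1 40.4] ang -81.7
rail [0.71422    0.13661906 0.21      ] [ 0.78552602 -0.39116008  0.21      ] 7.694400932403835
0.1 45.66396016580566 [ 0.575 -0.14   0.611  0.658  0.495]
[[0.5609, -0.0004, 0.0822], [0.5887, -0.2768, 0.0831], [0.6863, -0.1288, 0.0794]]
0.13 43.15509608310414 [ 0.575 -0.141  0.562  0.68   0.486]
[[0.5561, 0.0006, 0.0811], [0.5924, -0.2764, 0.0834], [0.6862, -0.1268, 0.0792]]
0.158 47.184673171183995 [ 0.575 -0.143  0.522  0.703  0.482]
[[0.5519, 0.0011, 0.0801], [0.596, -0.2757, 0.0838], [0.686, -0.1248, 0.0791]]
```

Yaw is about 0.132 rad, and the handles are located in the top view. Next, a planning helper that gives offsets in tool axes. I start with the right wall.

```bash
cat > plan.py <<'E'
from h import *
from scipy.spatial.transform import Slerp
YAW=.132; EX=np.array([np.cos(YAW),np.sin(YAW),0]); EY=np.array([-np.sin(YAW),np.cos(YAW),0])
def rot(y,z): y=y/np.linalg.norm(y); return R.from_matrix(np.c_[np.cross(y,z),y,z])
DOWN=rot(-EY,np.array([0,0,-1.]))
def steps(targets,start=None):
    """each target (grasp point, R): prints tool-axis fractions from the previous one"""
    if start is None:
        st=robot.state(); start=(np.array(st["tcp_pos"]),R.from_quat(st["orientation"]))
    p,q=start
    for g,t in targets:
        tp=np.asarray(g)-.003*t.as_matrix()[:,2]; d=q.inv().apply(tp-p)/.2; w=(q.inv()*t).as_rotvec()/np.pi
        print("d",d.round(3).tolist(),"r",w.round(3).tolist(),"rows>=",int(np.ceil(max(np.linalg.norm(d)*200/41.7,np.linalg.norm(w)*180/7.16))))
        p,q=tp,t
def arc(h,u,th0,th1,n,Rt,lift=0):
    """grip offsets from th0 about hinge direction u, as fractions in tool axes"""
    g=lambda t:u*(.05*np.cos(t)-.036*np.sin(t))+np.array([0,0,.05*np.sin(t)+.036*np.cos(t)])
    for t in np.linspace(th0,th1,n+1)[1:]: print(round(t,2),(Rt.inv().apply(g(t)-g(th0))/.2).round(3).tolist())
E
python3 - <<'E'
from plan import *
a=np.array([.1635,-.525,.25]); b=np.array([.595,-.283,.2])
steps([(a+(b-a)*k/3,DOWN) for k in (1,2,3)])
E
```

```text
d [0.807, -0.172, 0.085] r [-0.0, -0.0, 0.054] rows>= 4
d [0.766, -0.305, 0.083] r [0.0, 0.0, 0.0] rows>= 4
d [0.766, -0.305, 0.083] r [0.0, 0.0, 0.0] rows>= 4
```

```bash
r='' 
python3 -m creep '[{"dx":0.2,"dy":-0.04,"rz":0.02},{"dx":0.4,"dy":-0.08,"rz":0.04},{"dx":0.6,"dy":-0.13,"dz":0.06,"rz":0.054},{"dx":0.807,"dy":-0.172,"dz":0.085,"rz":0.054}]' 0
python3 -m creep '[{"dx":0.2,"dy":-0.08,"dz":0.02},{"dx":0.4,"dy":-0.16,"dz":0.04},{"dx":0.6,"dy":-0.24,"dz":0.06},{"dx":0.766,"dy":-0.305,"dz":0.083}]'
python3 -m creep '[{"dx":0.2,"dy":-0.08,"dz":0.02},{"dx":0.4,"dy":-0.16,"dz":0.04},{"dx":0.6,"dy":-0.24,"dz":0.06},{"dx":0.7,"dy":-0.3,"dz":0.08},{"dx":0.766,"dy":-0.305,"dz":0.083}]'
python3 - <<'E'
from fit import *
from plan import *
print(robot.state()["ft_force"])
s=robot.snapshot("wrist"); save(s,"w1"); print(robot.place_of("wall_right_grip","wrist"))
for z in (.074,.079,.084): print([ray(s,r["xy"],z).round(4).tolist() for r in robot.place_of("wall_right_grip","wrist")])
steps([((.595,-.283,.2),DOWN)])
E
```

```text
[-0.14307409 -0.05893464 -0.16806957]
[]
[]
[]
[]
d [2.42, -0.515, 0.251] r [0.0, 0.0, 0.054] rows>= 12$[0]: bad value
$[0]: bad value
$[0]: bad value
```

View pics/w1.png

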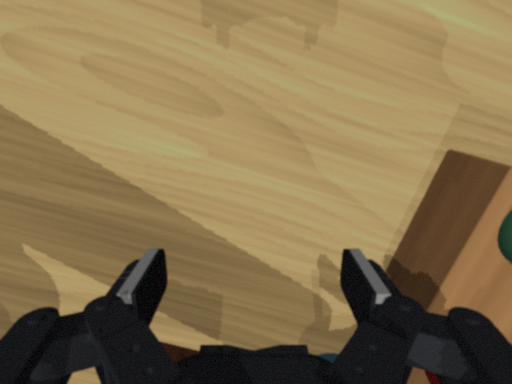

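The calls were refused because every row needs all six keys, so the arm did not move. The wrist view shows only bare table with the fingers at (140,280) and (365,280).

```bash
python3 -m creep '[{"dx":0.2,"dy":-0.04,"dz":0,"rx":0,"ry":0,"rz":0.02},{"dx":0.4,"dy":-0.08,"dz":0,"rx":0,"ry":0,"rz":0.04},{"dx":0.6,"dy":-0.13,"dz":0.06,"rx":0,"ry":0,"rz":0.054},{"dx":0.807,"dy":-0.172,"dz":0.085,"rx":0,"ry":0,"rz":0.054}]' 0
python3 -m creep '[{"dx":0.2,"dy":-0.08,"dz":0.02,"rx":0,"ry":0,"rz":0},{"dx":0.4,"dy":-0.16,"dz":0.04,"rx":0,"ry":0,"rz":0},{"dx":0.6,"dy":-0.24,"dz":0.06,"rx":0,"ry":0,"rz":0},{"dx":0.766,"dy":-0.305,"dz":0.083,"rx":0,"ry":0,"rz":0}]'
python3 -m creep '[{"dx":0.2,"dy":-0.08,"dz":0.02,"rx":0,"ry":0,"rz":0},{"dx":0.4,"dy":-0.16,"dz":0.04,"rx":0,"ry":0,"rz":0},{"dx":0.6,"dy":-0.24,"dz":0.06,"rx":0,"ry":0,"rz":0},{"dx":0.7,"dy":-0.3,"dz":0.08,"rx":0,"ry":0,"rz":0},{"dx":0.766,"dy":-0.305,"dz":0.083,"rx":0,"ry":0,"rz":0}]'
python3 - <<'E'
from fit import *
from plan import *
s=robot.snapshot("wrist"); save(s,"w2"); print(robot.place_of("wall_right_grip","wrist"))
for z in (.074,.079,.084): print([ray(s,r["xy"],z).round(4).tolist() for r in robot.place_of("wall_right_grip","wrist")])
steps([((.595,-.283,.2),DOWN)])
E
```

```text
t: 4.83
tcp_pos: [0.3065, -0.4441, 0.2359]
orientation: [0.998, 0.064, -0.0, -0.0]
ft_force: [0.4, -0.4, 0.2]
finger_gap: 0.502
grip_force: 0.0
t: 5.17
tcp_pos: [0.4511, -0.3633, 0.2201]
orientation: [0.998, 0.066, 0.0, 0.0]
ft_force: [-0.3, -1.3, -0.1]
finger_gap: 0.5
grip_force: 0.0
t: 5.58
tcp_pos: [0.5954, -0.2807, 0.2022]
orientation: [0.998, 0.068, -0.0, -0.001]
ft_force: [-0.3, -0.3, 0.1]
finger_gap: 0.501
grip_force: 0.0
[{'xy': [257.9, 190.1], 'confidence': 0.71}]
[[0.5972, -0.2844, 0.074]]
[[0.5988, -0.2841, 0.079]]
[[0.6003, -0.2838, 0.084]]
d [0.014, -0.006, 0.002] r [-0.0, 0.0, -0.0] rows>= 1
```

View pics/w2.png

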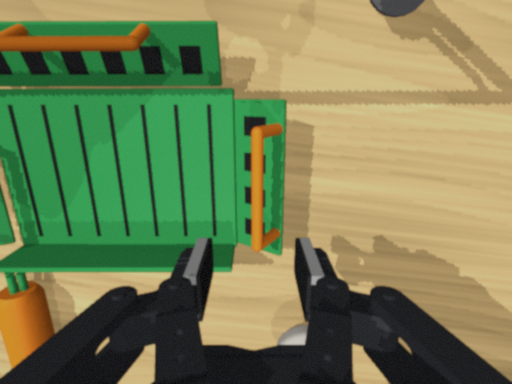

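The wrist view shows the right handle as a vertical bar at column 257, rows 127–250, between the fingers, and parallel to the image edges, so the yaw is right. The hinge seam is at about column 236 and the far wall's seam at about row 88.

Run:
```python
from plan import *
s=robot.snapshot("wrist")
f=lambda P:np.round([P@EX,P@EY,P[2]],4)
print("right seam",f(ray(s,(236,170),.024)),"far seam",f(ray(s,(110,87),.024)),"near wall top",f(ray(s,(110,270),.07)),f(ray(s,(110,245),.07)))
for z in (.074,.079,.084): print("bar",f(ray(s,(257,189),z)),"far bar",f(ray(s,(100,43),z)))
for z in (.03,.04,.05,.06): print("right tip",f(ray(s,(286,175),z)),"far tip",f(ray(s,(110,22),z)))
st=robot.state(); print("tcp",f(np.array(st["tcp_pos"])))
steps([((.598,-.284,.13),DOWN),((.598,-.284,.079),DOWN)])
for th in (.4,.5,.6): arc(None,-EY,th,1.571,5,DOWN)
```

```text
right seam [ 0.5563 -0.3425  0.024 ] far seam [ 0.6363 -0.226   0.024 ] near wall top [ 0.4688 -0.2219  0.07  ] [ 0.4957 -0.2259  0.07  ]
bar [ 0.5517 -0.3633  0.074 ] far bar [ 0.6664 -0.2455  0.074 ]
bar [ 0.5532 -0.3632  0.079 ] far bar [ 0.6657 -0.2478  0.079 ]
bar [ 0.5548 -0.3632  0.084 ] far bar [ 0.6649 -0.2501  0.084 ]
right tip [ 0.5525 -0.393   0.03  ] far tip [ 0.6892 -0.2366  0.03  ]
right tip [ 0.5552 -0.3919  0.04  ] far tip [ 0.6872 -0.2408  0.04  ]
right tip [ 0.5578 -0.3907  0.05  ] far tip [ 0.6852 -0.245   0.05  ]
right tip [ 0.5605 -0.3896  0.06  ] far tip [ 0.6832 -0.2492  0.06  ]
tcp [ 0.5497 -0.3602  0.2035]
d [0.029, -0.0, 0.353] r [0.0, 0.0, -0.0] rows>= 2
d [0.0, 0.0, 0.255] r [0.0, 0.0, 0.0] rows>= 2
0.63 [-0.0, -0.065, -0.03]
0.87 [-0.0, -0.136, -0.044]
1.1 [-0.0, -0.208, -0.041]
1.34 [-0.0, -0.277, -0.022]
1.57 [-0.0, -0.34, 0.013]
0.71 [0.0, -0.062, -0.022]
0.93 [-0.0, -0.127, -0.03]
1.14 [-0.0, -0.193, -0.024]
1.36 [-0.0, -0.256, -0.005]
1.57 [-0.0, -0.313, 0.028]
0.79 [-0.0, -0.058, -0.015]
0.99 [-0.0, -0.118, -0.018]
1.18 [-0.0, -0.177, -0.01]
1.38 [-0.0, -0.233, 0.01]
1.57 [-0.0, -0.285, 0.04]
```

From the wrist view I get a crate origin of about (0.552, -0.223) in crate axes, right wall angle about 0.62 and bar height 0.082.

```bash
python3 -m creep '[{"dx":0.029,"dy":0,"dz":0.18,"rx":0,"ry":0,"rz":0},{"dx":0.029,"dy":0,"dz":0.353,"rx":0,"ry":0,"rz":0},{"dx":0.029,"dy":0,"dz":0.48,"rx":0,"ry":0,"rz":0},{"dx":0.029,"dy":0,"dz":0.59,"rx":0,"ry":0,"rz":0},{"dx":0.029,"dy":0,"dz":0.59,"rx":0,"ry":0,"rz":0}]' 0
python3 -m creep '[{"dx":0,"dy":0,"dz":0,"rx":0,"ry":0,"rz":0},{"dx":0,"dy":0,"dz":0,"rx":0,"ry":0,"rz":0},{"dx":0,"dy":0,"dz":0,"rx":0,"ry":0,"rz":0},{"dx":0,"dy":0,"dz":0,"rx":0,"ry":0,"rz":0},{"dx":0,"dy":0,"dz":0,"rx":0,"ry":0,"rz":0}]' 1 25
python3 - <<'E'
from plan import *
arc(None,-EY,.62,1.59,10,DOWN)
E
```

```text
t: 6.3
tcp_pos: [0.5961, -0.283, 0.0811]
orientation: [0.998, 0.065, -0.003, -0.002]
ft_force: [0.0, 0.4, -0.4]
finger_gap: 0.499
grip_force: 0.0
t: 6.72
tcp_pos: [0.5996, -0.284, 0.0875]
orientation: [0.998, 0.066, 0.001, 0.001]
ft_force: [-1.8, -0.6, 7.9]
finger_gap: 0.102
grip_force: 25.1
0.72 [-0.0, -0.029, -0.008]
0.81 [-0.0, -0.058, -0.014]
0.91 [-0.0, -0.088, -0.016]
1.01 [-0.0, -0.118, -0.016]
1.1 [-0.0, -0.147, -0.012]
1.2 [-0.0, -0.177, -0.006]
1.3 [-0.0, -0.205, 0.003]
1.4 [-0.0, -0.233, 0.014]
1.49 [-0.0, -0.259, 0.029]
1.59 [-0.0, -0.284, 0.045]
```

```bash
python3 -m creep '[{"dx":0,"dy":-0.029,"dz":-0.008,"rx":0,"ry":0,"rz":0},{"dx":0,"dy":-0.058,"dz":-0.014,"rx":0,"ry":0,"rz":0},{"dx":0,"dy":-0.088,"dz":-0.016,"rx":0,"ry":0,"rz":0},{"dx":0,"dy":-0.118,"dz":-0.016,"rx":0,"ry":0,"rz":0},{"dx":0,"dy":-0.147,"dz":-0.012,"rx":0,"ry":0,"rz":0}]'
python3 -m creep '[{"dx":0,"dy":-0.03,"dz":0.006,"rx":0,"ry":0,"rz":0},{"dx":0,"dy":-0.058,"dz":0.015,"rx":0,"ry":0,"rz":0},{"dx":0,"dy":-0.086,"dz":0.026,"rx":0,"ry":0,"rz":0},{"dx":0,"dy":-0.112,"dz":0.041,"rx":0,"ry":0,"rz":0},{"dx":0,"dy":-0.137,"dz":0.057,"rx":0,"ry":0,"rz":0}]'
python3 -m creep '[{"dx":0,"dy":-0.01,"dz":0,"rx":0,"ry":0,"rz":0},{"dx":0,"dy":-0.02,"dz":0,"rx":0,"ry":0,"rz":0}]'
python3 - <<'E'
from plan import *
st=robot.state();P=np.array(st["tcp_pos"]);print(P@EX,P@EY,P[2],st["finger_gap"],np.round(st["ft_force"],1),st["grip_force"])
E
```

```text
t: 7.13
tcp_pos: [0.5959, -0.2554, 0.0903]
orientation: [0.998, 0.066, 0.002, 0.002]
ft_force: [-4.0, -4.9, 7.4]
finger_gap: 0.105
grip_force: 25.4
t: 7.55
tcp_pos: [0.592, -0.2275, 0.0781]
orientation: [0.998, 0.066, 0.001, 0.001]
ft_force: [-2.1, -4.3, 1.8]
finger_gap: 0.1
grip_force: 26.7
t: 7.72
tcp_pos: [0.5916, -0.225, 0.077]
orientation: [0.998, 0.066, 0.001, 0.002]
ft_force: [2.3, -23.6, -10.6]
finger_gap: 0.102
grip_force: 26.1
0.5568279118698277 -0.30089877276860594 0.077042442114063 0.10227217806448516 [  2.3 -23.6 -10.6] 26.102878153324127
```

Right wall is at its stop, with the bar at 0.074 high. Next: release, lift, and go over the left handle.

```bash
python3 -m creep '[{"dx":0,"dy":0.02,"dz":0,"rx":0,"ry":0,"rz":0},{"dx":0,"dy":0.02,"dz":0,"rx":0,"ry":0,"rz":0},{"dx":0,"dy":0.02,"dz":0,"rx":0,"ry":0,"rz":0}]' 0.4
python3 -m creep '[{"dx":0,"dy":0,"dz":-0.1,"rx":0,"ry":0,"rz":0},{"dx":0,"dy":0,"dz":-0.25,"rx":0,"ry":0,"rz":0},{"dx":0,"dy":0,"dz":-0.4,"rx":0,"ry":0,"rz":0},{"dx":0,"dy":-0.15,"dz":-0.55,"rx":0,"ry":0,"rz":0},{"dx":0,"dy":-0.33,"dz":-0.6,"rx":0,"ry":0,"rz":0}]'
python3 -m creep '[{"dx":-0.02,"dy":-0.2,"dz":0,"rx":0,"ry":0,"rz":0},{"dx":-0.03,"dy":-0.4,"dz":0,"rx":0,"ry":0,"rz":0},{"dx":-0.03,"dy":-0.6,"dz":0,"rx":0,"ry":0,"rz":0},{"dx":-0.03,"dy":-0.78,"dz":0,"rx":0,"ry":0,"rz":0},{"dx":-0.03,"dy":-0.85,"dz":0,"rx":0,"ry":0,"rz":0}]' 0
python3 - <<'E'
from fit import *
from plan import *
st=robot.state();P=np.array(st["tcp_pos"]);print(P@EX,P@EY,P[2],np.round(st["ft_force"],1))
s=robot.snapshot("wrist"); save(s,"w3")
f=lambda P:np.round([P@EX,P@EY,P[2]],4)
for n in ("wall_left_grip","wall_left_hinge"): print(n,[(r["xy"],r["confidence"],f(ray(s,r["xy"],.078 if "grip" in n else .024))) for r in robot.place_of(n,"wrist")])
E
```

```text
t: 7.97
tcp_pos: [0.5916, -0.227, 0.0768]
orientation: [0.998, 0.066, 0.0, -0.0]
ft_force: [-0.2, -0.3, -0.8]
finger_gap: 0.296
grip_force: 0.0
t: 8.38
tcp_pos: [0.584, -0.1626, 0.2007]
orientation: [0.998, 0.065, 0.003, 0.001]
ft_force: [1.9, -0.0, -0.8]
finger_gap: 0.299
grip_force: 0.0
t: 8.8
tcp_pos: [0.5534, 0.0102, 0.1968]
orientation: [0.998, 0.067, -0.0, -0.0]
ft_force: [-0.2, 0.3, -0.2]
finger_gap: 0.501
grip_force: 0.0
0.5499269795234848 -0.06275687348110827 0.1967778960755187 [-0.2  0.3 -0.2]
wall_left_grip [([264.8, 193.1], 0.89, array([ 0.5516, -0.0723,  0.078 ]))]
wall_left_hinge [([289.7, 174.2], 0.85, array([ 0.5538, -0.0991,  0.024 ]))]
```

View pics/w3.png

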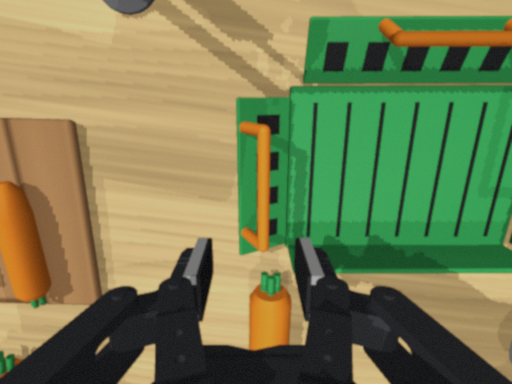

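The left bar is at (264,187) in the wrist view, which is EY about -0.072 and an angle of about 0.52. Moving to grip and swing it.

```bash
python3 -m creep '[{"dx":0.01,"dy":0.047,"dz":0.15,"rx":0,"ry":0,"rz":0},{"dx":0.01,"dy":0.047,"dz":0.3,"rx":0,"ry":0,"rz":0},{"dx":0.01,"dy":0.047,"dz":0.45,"rx":0,"ry":0,"rz":0},{"dx":0.01,"dy":0.047,"dz":0.56,"rx":0,"ry":0,"rz":0},{"dx":0.01,"dy":0.047,"dz":0.56,"rx":0,"ry":0,"rz":0}]'
python3 -m creep '[{"dx":0,"dy":0,"dz":0,"rx":0,"ry":0,"rz":0},{"dx":0,"dy":0,"dz":0,"rx":0,"ry":0,"rz":0},{"dx":0,"dy":0,"dz":0,"rx":0,"ry":0,"rz":0},{"dx":0,"dy":0,"dz":0,"rx":0,"ry":0,"rz":0},{"dx":0,"dy":0,"dz":0,"rx":0,"ry":0,"rz":0}]' 1 25
```

```text
t: 9.37
tcp_pos: [0.5556, -0.0043, 0.0804]
orientation: [0.998, 0.065, -0.003, -0.0]
ft_force: [-0.9, -0.0, -0.2]
finger_gap: 0.501
grip_force: 0.0
t: 9.78
tcp_pos: [0.5587, -0.0031, 0.0862]
orientation: [0.998, 0.066, 0.002, 0.0]
ft_force: [-0.6, -0.5, 7.2]
finger_gap: 0.104
grip_force: 24.7
```

```bash
python3 -m creep '[{"dx":0,"dy":0.032,"dz":-0.012,"rx":0,"ry":0,"rz":0},{"dx":0,"dy":0.065,"dz":-0.021,"rx":0,"ry":0,"rz":0},{"dx":0,"dy":0.098,"dz":-0.026,"rx":0,"ry":0,"rz":0},{"dx":0,"dy":0.132,"dz":-0.028,"rx":0,"ry":0,"rz":0},{"dx":0,"dy":0.166,"dz":-0.025,"rx":0,"ry":0,"rz":0}]'
python3 -m creep '[{"dx":0,"dy":0.034,"dz":0.006,"rx":0,"ry":0,"rz":0},{"dx":0,"dy":0.066,"dz":0.016,"rx":0,"ry":0,"rz":0},{"dx":0,"dy":0.097,"dz":0.029,"rx":0,"ry":0,"rz":0},{"dx":0,"dy":0.124,"dz":0.044,"rx":0,"ry":0,"rz":0},{"dx":0,"dy":0.147,"dz":0.059,"rx":0,"ry":0,"rz":0}]'
python3 -m creep '[{"dx":0,"dy":0.01,"dz":0,"rx":0,"ry":0,"rz":0},{"dx":0,"dy":0.01,"dz":0,"rx":0,"ry":0,"rz":0}]'
python3 - <<'E'
from plan import *
st=robot.state();P=np.array(st["tcp_pos"]);print(P@EX,P@EY,P[2],np.round(st["ft_force"],1))
E
```

```text
t: 10.2
tcp_pos: [0.5631, -0.0357, 0.0909]
orientation: [0.998, 0.066, 0.002, -0.0]
ft_force: [1.8, 4.7, 4.1]
finger_gap: 0.108
grip_force: 24.5
t: 10.62
tcp_pos: [0.5667, -0.061, 0.0799]
orientation: [0.998, 0.065, 0.001, -0.004]
ft_force: [-13.0, 68.1, 63.2]
finger_gap: 0.105
grip_force: 36.0
t: 10.78
tcp_pos: [0.5666, -0.0606, 0.079]
orientation: [0.998, 0.065, 0.001, -0.005]
ft_force: [1.1, 53.7, 18.9]
finger_gap: 0.107
grip_force: 30.3
0.5536446244444051 -0.13466649772056796 0.07900660480241684 [ 1.1 53.7 18.9]
```

Left wall is at its stop. Next I ease off, open and lift, then prepare the leaned pose for the far handle.

```bash
python3 -m creep '[{"dx":0,"dy":-0.02,"dz":0,"rx":0,"ry":0,"rz":0},{"dx":0,"dy":-0.035,"dz":0,"rx":0,"ry":0,"rz":0}]'
python3 -m creep '[{"dx":0,"dy":0,"dz":0,"rx":0,"ry":0,"rz":0},{"dx":0,"dy":0,"dz":0,"rx":0,"ry":0,"rz":0},{"dx":0,"dy":0,"dz":0,"rx":0,"ry":0,"rz":0}]' 0.4
python3 -m creep '[{"dx":0,"dy":0,"dz":-0.1,"rx":0,"ry":0,"rz":0},{"dx":0,"dy":0,"dz":-0.25,"rx":0,"ry":0,"rz":0},{"dx":0,"dy":0,"dz":-0.4,"rx":0,"ry":0,"rz":0},{"dx":-0.15,"dy":0,"dz":-0.55,"rx":0,"ry":0,"rz":0},{"dx":-0.3,"dy":0.1,"dz":-0.65,"rx":0,"ry":0,"rz":0}]'
python3 - <<'E'
from plan import *
st=robot.state();p=np.array(st["tcp_pos"]);q=R.from_quat(st["orientation"]);print(p@EX,p@EY,p[2],st["joints"])
a=np.radians(40); z=np.sin(a)*EX-np.cos(a)*np.array([0,0,1]); 
W=lambda x,y,h:x*EX+y*EY+np.array([0,0,h])
for sg in (1,-1):
    T=rot(sg*(np.cos(a)*EX+np.sin(a)*np.array([0,0,1])),z); print("sg",sg)
    sl=Slerp([0,1],R.concatenate([q,T])); pre=W(.5520+.085+.029,-.218,.0785)-z*.11
    g0=p+.003*q.as_matrix()[:,2]
    steps([(g0+(pre-g0)*k/3,sl(k/3)) for k in (1,2,3)]+[(W(.666,-.218,.0785),T)])
E
```

```text
t: 10.95
tcp_pos: [0.5666, -0.0591, 0.0794]
orientation: [0.998, 0.067, 0.002, 0.0]
ft_force: [0.5, -9.1, 11.2]
finger_gap: 0.102
grip_force: 27.3
t: 11.2
tcp_pos: [0.565, -0.0603, 0.0775]
orientation: [0.998, 0.066, -0.0, 0.0]
ft_force: [0.6, 0.9, -0.9]
finger_gap: 0.299
grip_force: 0.0
t: 11.62
tcp_pos: [0.5083, -0.0864, 0.2093]
orientation: [0.998, 0.067, 0.001, 0.0]
ft_force: [0.3, -1.5, 1.0]
finger_gap: 0.298
grip_force: 0.0
0.49254717383510616 -0.15253678196246429 0.20932085050493815 [-2.58800232e-01  3.40791552e-01  1.78634095e+00  4.31996718e-04
  1.01297788e+00  1.17750626e+00]
sg 1
d [0.168, 0.108, 0.073] r [-0.058, 0.058, -0.159] rows>= 5
d [0.081, 0.155, 0.122] r [-0.058, 0.058, -0.159] rows>= 5
d [-0.023, 0.146, 0.156] r [-0.058, 0.058, -0.159] rows>= 5
d [0.0, 0.0, 0.55] r [0.0, 0.0, -0.0] rows>= 3
sg -1
d [0.168, 0.111, 0.073] r [0.058, 0.058, 0.16] rows>= 5
d [0.188, 0.034, 0.094] r [0.058, 0.058, 0.16] rows>= 5
d [0.165, -0.038, 0.129] r [0.058, 0.058, 0.16] rows>= 5
d [0.0, 0.0, 0.55] r [0.0, 0.0, 0.0] rows>= 3
```

```bash
python3 -m creep '[{"dx":0.04,"dy":0.02,"dz":0.015,"rx":-0.012,"ry":0.012,"rz":-0.032},{"dx":0.08,"dy":0.05,"dz":0.03,"rx":-0.023,"ry":0.023,"rz":-0.064},{"dx":0.12,"dy":0.08,"dz":0.05,"rx":-0.035,"ry":0.035,"rz":-0.096},{"dx":0.168,"dy":0.108,"dz":0.073,"rx":-0.058,"ry":0.058,"rz":-0.159},{"dx":0.168,"dy":0.108,"dz":0.073,"rx":-0.058,"ry":0.058,"rz":-0.159}]' 0
python3 -m creep '[{"dx":0.02,"dy":0.03,"dz":0.025,"rx":-0.012,"ry":0.012,"rz":-0.032},{"dx":0.04,"dy":0.07,"dz":0.05,"rx":-0.023,"ry":0.023,"rz":-0.064},{"dx":0.06,"dy":0.11,"dz":0.08,"rx":-0.035,"ry":0.035,"rz":-0.096},{"dx":0.081,"dy":0.155,"dz":0.122,"rx":-0.058,"ry":0.058,"rz":-0.159},{"dx":0.081,"dy":0.155,"dz":0.122,"rx":-0.058,"ry":0.058,"rz":-0.159}]'
python3 - <<'E'
from plan import *
st=robot.state();p=np.array(st["tcp_pos"]);q=R.from_quat(st["orientation"]);print(p@EX,p@EY,p[2],np.round(st["joints"],2))
a=np.radians(40); z=np.sin(a)*EX-np.cos(a)*np.array([0,0,1]); 
W=lambda x,y,h:x*EX+y*EY+np.array([0,0,h])
T=rot(np.cos(a)*EX+np.sin(a)*np.array([0,0,1]),z)
steps([(W(.666,-.218,.0785)-z*.11,T)])
E
```

```text
t: 12.03
tcp_pos: [0.5453, -0.1054, 0.1922]
orientation: [0.941, 0.312, 0.096, 0.085]
ft_force: [0.6, -0.8, -0.9]
finger_gap: 0.501
grip_force: 0.0
t: 12.45
tcp_pos: [0.5809, -0.1224, 0.1774]
orientation: [0.818, 0.522, 0.181, 0.158]
ft_force: [0.1, 0.1, -0.3]
finger_gap: 0.504
grip_force: 0.0
0.5597378222722245 -0.19780656782148598 0.17738160542177103 [-0.32  0.37  1.92  0.21  0.37 -0.06]
d [-0.009, 0.147, 0.143] r [-0.06, 0.06, -0.165] rows>= 5
```

```bash
python3 -m creep '[{"dx":0,"dy":0.03,"dz":0.03,"rx":-0.012,"ry":0.012,"rz":-0.033},{"dx":0,"dy":0.06,"dz":0.06,"rx":-0.024,"ry":0.024,"rz":-0.066},{"dx":0,"dy":0.1,"dz":0.1,"rx":-0.036,"ry":0.036,"rz":-0.1},{"dx":-0.009,"dy":0.147,"dz":0.143,"rx":-0.06,"ry":0.06,"rz":-0.165},{"dx":-0.009,"dy":0.147,"dz":0.143,"rx":-0.06,"ry":0.06,"rz":-0.165}]'
python3 - <<'E'
from plan import *
st=robot.state();p=np.array(st["tcp_pos"]);q=R.from_quat(st["orientation"]);print(p@EX,p@EY,p[2],np.round(st["joints"],2))
a=np.radians(40); z=np.sin(a)*EX-np.cos(a)*np.array([0,0,1]); 
W=lambda x,y,h:x*EX+y*EY+np.array([0,0,h])
T=rot(np.cos(a)*EX+np.sin(a)*np.array([0,0,1]),z)
print(q.as_matrix().round(3),T.as_matrix().round(3))
steps([(W(.666,-.218,.0785)-z*.11,T)])
s=robot.snapshot("wrist"); save(s,"w4")
f=lambda P:np.round([P@EX,P@EY,P[2]],4)
for n in ("wall_far_grip","wall_far_hinge"): print(n,[(r["xy"],r["confidence"],f(ray(s,r["xy"],.0785 if "grip" in n else .024))) for r in robot.place_of(n,"wrist")])
E
```

```text
t: 12.87
tcp_pos: [0.6122, -0.1348, 0.1663]
orientation: [0.71, 0.637, 0.229, 0.194]
ft_force: [1.1, 0.5, -0.3]
finger_gap: 0.499
grip_force: 0.0
0.5891652304453773 -0.21418909267072497 0.16634516442373726 [-0.38  0.44  1.91  0.8   0.32 -0.98]
[[ 0.083  0.816  0.573]
 [ 0.994 -0.112  0.016]
 [ 0.077  0.568 -0.82 ]] [[-0.132  0.759  0.637]
 [ 0.991  0.101  0.085]
 [ 0.     0.643 -0.766]]
d [-0.015, 0.017, 0.018] r [-0.027, 0.022, -0.069] rows>= 2
wall_far_grip [([267.3, 181.4], 0.64, array([ 0.6676, -0.2124,  0.0785]))]
wall_far_hinge [([206.9, 186.7], 0.82, array([ 0.6379, -0.215 ,  0.024 ]))]
```

View pics/w4.png

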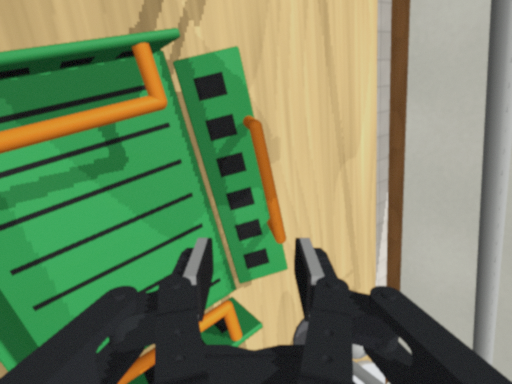

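The wrist view shows the far bar from (250,120) to (282,240), between the fingers but still about 13° off. I finish the turn.

```bash
python3 -m creep '[{"dx":-0.01,"dy":0.01,"dz":0.01,"rx":-0.014,"ry":0.011,"rz":-0.035},{"dx":-0.015,"dy":0.017,"dz":0.018,"rx":-0.027,"ry":0.022,"rz":-0.069},{"dx":-0.015,"dy":0.017,"dz":0.018,"rx":-0.027,"ry":0.022,"rz":-0.069},{"dx":-0.015,"dy":0.017,"dz":0.018,"rx":-0.027,"ry":0.022,"rz":-0.069}]'
cat > far.py <<'E'
from plan import *
st=robot.state();p=np.array(st["tcp_pos"]);q=R.from_quat(st["orientation"]);print(np.round([p@EX,p@EY,p[2]],4),np.round(st["joints"],2),np.round(st["ft_force"],1))
a=np.radians(40); z=np.sin(a)*EX-np.cos(a)*np.array([0,0,1]); 
W=lambda x,y,h:x*EX+y*EY+np.array([0,0,h])
T=rot(np.cos(a)*EX+np.sin(a)*np.array([0,0,1]),z)
E
python3 - <<'E'
from far import *
steps([(W(.667,-.216,.0785)-z*.11,T),(W(.667,-.216,.0785),T)])
arc(None,EX,.47,1.59,11,T)
s=robot.snapshot("wrist")
f=lambda P:np.round([P@EX,P@EY,P[2]],4)
for n in ("wall_far_grip","wall_far_hinge"): print(n,[(r["xy"],r["confidence"],f(ray(s,r["xy"],.0785 if "grip" in n else .024))) for r in robot.place_of(n,"wrist")])
E
```

```text
t: 13.35
tcp_pos: [0.6159, -0.1371, 0.1654]
orientation: [0.621, 0.706, 0.258, 0.225]
ft_force: [-0.3, -0.1, -0.4]
finger_gap: 0.502
grip_force: 0.0
[ 0.5925 -0.217   0.1654] [-0.43  0.45  1.93  1.2   0.37 -1.62] [-0.3 -0.1 -0.4]
d [0.005, 0.006, 0.007] r [0.0, -0.0, -0.001] rows>= 1
d [0.0, 0.0, 0.55] r [0.0, 0.0, 0.0] rows>= 3
0.57 [-0.0, -0.014, -0.028]
0.67 [0.0, -0.03, -0.055]
0.78 [0.0, -0.049, -0.08]
0.88 [0.0, -0.07, -0.103]
0.98 [0.0, -0.094, -0.123]
1.08 [0.0, -0.12, -0.142]
1.18 [0.0, -0.147, -0.157]
1.28 [0.0, -0.176, -0.169]
1.39 [0.0, -0.205, -0.179]
1.49 [0.0, -0.236, -0.185]
1.59 [0.0, -0.267, -0.189]
wall_far_grip [([253.8, 193.6], 0.85, array([ 0.6667, -0.2152,  0.0785]))]
wall_far_hinge [([188.2, 186.2], 0.85, array([ 0.6365, -0.2155,  0.024 ]))]
```

```bash
python3 -m creep '[{"dx":0.005,"dy":0.006,"dz":0.15,"rx":0,"ry":0,"rz":0},{"dx":0.005,"dy":0.006,"dz":0.3,"rx":0,"ry":0,"rz":0},{"dx":0.005,"dy":0.006,"dz":0.45,"rx":0,"ry":0,"rz":0},{"dx":0.005,"dy":0.006,"dz":0.557,"rx":0,"ry":0,"rz":0},{"dx":0.005,"dy":0.006,"dz":0.557,"rx":0,"ry":0,"rz":0}]'
python3 -m creep '[{"dx":0,"dy":0,"dz":0,"rx":0,"ry":0,"rz":0},{"dx":0,"dy":0,"dz":0,"rx":0,"ry":0,"rz":0},{"dx":0,"dy":0,"dz":0,"rx":0,"ry":0,"rz":0},{"dx":0,"dy":0,"dz":0,"rx":0,"ry":0,"rz":0},{"dx":0,"dy":0,"dz":0,"rx":0,"ry":0,"rz":0}]' 1 25
python3 -c "from far import *"
```

```text
t: 13.92
tcp_pos: [0.6886, -0.1254, 0.0778]
orientation: [0.622, 0.705, 0.257, 0.223]
ft_force: [0.7, 0.0, -0.8]
finger_gap: 0.499
grip_force: 0.0
t: 14.33
tcp_pos: [0.6877, -0.1269, 0.0815]
orientation: [0.621, 0.706, 0.257, 0.225]
ft_force: [-2.4, 0.2, -2.5]
finger_gap: 0.104
grip_force: 26.2
[ 0.665  -0.2164  0.0815] [-0.35  0.69  1.78  1.46  0.31 -1.84] [-2.4  0.2 -2.5]
```

```bash
python3 -m creep '[{"dx":0,"dy":-0.014,"dz":-0.028,"rx":0,"ry":0,"rz":0},{"dx":0,"dy":-0.03,"dz":-0.055,"rx":0,"ry":0,"rz":0},{"dx":0,"dy":-0.049,"dz":-0.08,"rx":0,"ry":0,"rz":0},{"dx":0,"dy":-0.07,"dz":-0.103,"rx":0,"ry":0,"rz":0},{"dx":0,"dy":-0.094,"dz":-0.123,"rx":0,"ry":0,"rz":0}]'
python3 -c "from far import *"
python3 -m creep '[{"dx":0,"dy":-0.026,"dz":-0.019,"rx":0,"ry":0,"rz":0},{"dx":0,"dy":-0.053,"dz":-0.034,"rx":0,"ry":0,"rz":0},{"dx":0,"dy":-0.082,"dz":-0.046,"rx":0,"ry":0,"rz":0},{"dx":0,"dy":-0.111,"dz":-0.056,"rx":0,"ry":0,"rz":0},{"dx":0,"dy":-0.142,"dz":-0.062,"rx":0,"ry":0,"rz":0}]'
python3 -c "from far import *"
```

```text
t: 14.75
tcp_pos: [0.6596, -0.1309, 0.0907]
orientation: [0.62, 0.705, 0.259, 0.227]
ft_force: [5.2, 2.3, 12.5]
finger_gap: 0.111
grip_force: 25.8
[ 0.6366 -0.2166  0.0907] [-0.38  0.64  1.85  1.53  0.32 -1.94] [ 5.2  2.3 12.5]
t: 15.17
tcp_pos: [0.6309, -0.135, 0.0838]
orientation: [0.619, 0.705, 0.26, 0.229]
ft_force: [-9.9, 2.4, 26.2]
finger_gap: 0.104
grip_force: 28.1
[ 0.6076 -0.2168  0.0838] [-0.41  0.63  1.92  1.68  0.34 -2.11] [-9.9  2.4 26.2]
```

```bash
python3 -m creep '[{"dx":0,"dy":-0.03,"dz":0,"rx":0,"ry":0,"rz":0},{"dx":0,"dy":-0.055,"dz":0,"rx":0,"ry":0,"rz":0},{"dx":0,"dy":-0.055,"dz":0,"rx":0,"ry":0,"rz":0}]'
python3 -c "from far import *"
```

```text
t: 15.42
tcp_pos: [0.6225, -0.1363, 0.0767]
orientation: [0.619, 0.705, 0.261, 0.229]
ft_force: [-9.2, 1.0, 32.3]
finger_gap: 0.107
grip_force: 29.6
[ 0.5992 -0.2171  0.0767] [-0.42  0.63  1.94  1.74  0.35 -2.19] [-9.2  1.  32.3]
```

```bash
python3 -m creep '[{"dx":0,"dy":-0.014,"dz":-0.011,"rx":0,"ry":0,"rz":0},{"dx":0,"dy":-0.02,"dz":-0.014,"rx":0,"ry":0,"rz":0},{"dx":0,"dy":-0.02,"dz":-0.014,"rx":0,"ry":0,"rz":0}]'
python3 -c "from far import *"
```

```text
t: 15.67
tcp_pos: [0.6214, -0.1365, 0.0773]
orientation: [0.618, 0.705, 0.263, 0.23]
ft_force: [30.7, 5.0, 8.1]
finger_gap: 0.102
grip_force: 26.1
[ 0.598  -0.2171  0.0773] [-0.42  0.63  1.95  1.76  0.36 -2.21] [30.7  5.   8.1]
```

```bash
python3 -m creep '[{"dx":0,"dy":0.015,"dz":0.008,"rx":0,"ry":0,"rz":0},{"dx":0,"dy":0.015,"dz":0.008,"rx":0,"ry":0,"rz":0}]'
python3 -m creep '[{"dx":0,"dy":0,"dz":0,"rx":0,"ry":0,"rz":0},{"dx":0,"dy":0,"dz":0,"rx":0,"ry":0,"rz":0},{"dx":0,"dy":0,"dz":0,"rx":0,"ry":0,"rz":0}]' 0.62
python3 -m creep '[{"dx":0,"dy":0,"dz":-0.08,"rx":0,"ry":0,"rz":0},{"dx":0,"dy":0,"dz":-0.2,"rx":0,"ry":0,"rz":0},{"dx":0,"dy":0,"dz":-0.35,"rx":0,"ry":0,"rz":0},{"dx":0,"dy":0,"dz":-0.5,"rx":0,"ry":0,"rz":0},{"dx":0,"dy":0,"dz":-0.6,"rx":0,"ry":0,"rz":0}]'
python3 - <<'E'
from fit import *
from far import *
for c in ("top","scene"): save(robot.snapshot(c),c+"1")
im=np.hstack([cv2.resize(cv2.imread("pics/top1.png")[90:220,200:400],(400,260)),cv2.resize(cv2.imread("pics/scene1.png")[170:300,190:340],(400,347))[:260]])
cv2.imwrite("pics/walls.png",im)
# carrot path
C=np.array([.988,.15,0]); Y=np.array([.15,-.988,0]); D=rot(Y,np.array([0,0,-1.]))
g0=p+.003*q.as_matrix()[:,2]; pre=np.array([.446,.245,.15]); mid=(g0+pre)/2+[-.03,0,.08]
sl=Slerp([0,1],R.concatenate([q,D])); print((D.inv()*q).magnitude())
steps([(g0+(mid-g0)*k/2,sl(k/4)) for k in (1,2)]+[(mid+(pre-mid)*k/2,sl(.5+k/4)) for k in (1,2)])
E
```

```text
t: 15.83
tcp_pos: [0.622, -0.1364, 0.0772]
orientation: [0.619, 0.705, 0.261, 0.229]
ft_force: [0.8, 1.9, 23.5]
finger_gap: 0.106
grip_force: 28.5
t: 16.08
tcp_pos: [0.6201, -0.1363, 0.0746]
orientation: [0.62, 0.705, 0.259, 0.227]
ft_force: [2.4, 0.6, 10.5]
finger_gap: 0.19
grip_force: 4.1
t: 16.5
tcp_pos: [0.5406, -0.146, 0.1657]
orientation: [0.621, 0.705, 0.257, 0.226]
ft_force: [0.5, -0.1, 0.4]
finger_gap: 0.193
grip_force: 0.0
[ 0.5167 -0.2158  0.1657] [-0.52  0.36  2.1   1.34  0.41 -1.84] [ 0.5 -0.1  0.4]
1.667903950445974
d [0.514, 0.015, -0.224] r [0.045, -0.043, 0.118] rows>= 4
d [0.443, -0.194, -0.277] r [0.044, -0.043, 0.118] rows>= 4
d [0.329, -0.399, 0.138] r [0.044, -0.043, 0.118] rows>= 4
d [0.185, -0.474, 0.164] r [0.044, -0.043, 0.118] rows>= 4
```

View pics/walls.png

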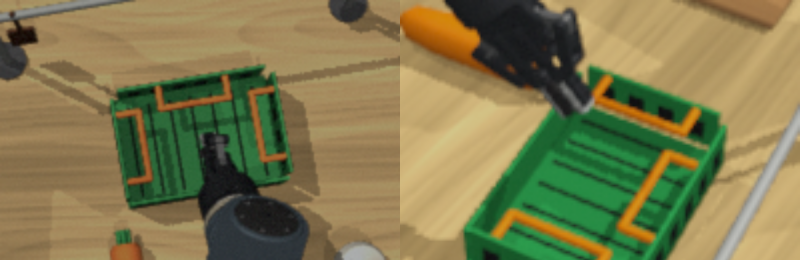

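Both tiles show all three walls up with the handles inside: left tile (260,125), (195,95) and (135,145). Now to the carrot.

```bash
python3 -m creep '[{"dx":0.12,"dy":0,"dz":-0.06,"rx":0.011,"ry":-0.011,"rz":0.03},{"dx":0.25,"dy":0,"dz":-0.12,"rx":0.022,"ry":-0.022,"rz":0.06},{"dx":0.38,"dy":0.01,"dz":-0.17,"rx":0.033,"ry":-0.033,"rz":0.09},{"dx":0.514,"dy":0.015,"dz":-0.224,"rx":0.045,"ry":-0.043,"rz":0.118},{"dx":0.514,"dy":0.015,"dz":-0.224,"rx":0.045,"ry":-0.043,"rz":0.118}]' -0.4
python3 -m creep '[{"dx":0.11,"dy":-0.05,"dz":-0.07,"rx":0.011,"ry":-0.011,"rz":0.03},{"dx":0.22,"dy":-0.1,"dz":-0.14,"rx":0.022,"ry":-0.022,"rz":0.06},{"dx":0.33,"dy":-0.15,"dz":-0.2,"rx":0.033,"ry":-0.033,"rz":0.09},{"dx":0.443,"dy":-0.194,"dz":-0.277,"rx":0.044,"ry":-0.043,"rz":0.118},{"dx":0.443,"dy":-0.194,"dz":-0.277,"rx":0.044,"ry":-0.043,"rz":0.118}]'
python3 -m creep '[{"dx":0.08,"dy":-0.1,"dz":0.03,"rx":0.011,"ry":-0.011,"rz":0.03},{"dx":0.16,"dy":-0.2,"dz":0.07,"rx":0.022,"ry":-0.022,"rz":0.06},{"dx":0.24,"dy":-0.3,"dz":0.1,"rx":0.033,"ry":-0.033,"rz":0.09},{"dx":0.329,"dy":-0.399,"dz":0.138,"rx":0.044,"ry":-0.043,"rz":0.118},{"dx":0.329,"dy":-0.399,"dz":0.138,"rx":0.044,"ry":-0.043,"rz":0.118}]'
python3 - <<'E'
from fit import *
from far import *
print((p,st["finger_gap"]))
D=rot(np.array([.15,-.988,0]),np.array([0,0,-1.]))
steps([(np.array([.446,.245,.17]),D)])
# wall check in top and scene, angles against crate fit
P0=np.array([.552*EX[0]-.218*EY[0],.552*EX[1]-.218*EY[1]]);f=lambda P:np.round([P@EX,P@EY,P[2]],4)
for c in ("top","scene"):
    s=robot.snapshot(c)
    for n in NM[:3]: print(c,n,[(f(ray(s,r["xy"],.074)-np.r_[P0,0]),round(r["confidence"],2)) for r in robot.place_of(n,c)[:1]])
print("expect L(0,.084) R(0,-.084) F(.049,0)")
E
```

```text
t: 17.02
tcp_pos: [0.5136, -0.0766, 0.186]
orientation: [0.714, 0.637, 0.223, 0.186]
ft_force: [0.7, 0.8, 0.0]
finger_gap: 0.701
grip_force: 0.0
t: 17.43
tcp_pos: [0.4786, -0.014, 0.2045]
orientation: [0.783, 0.572, 0.194, 0.149]
ft_force: [-0.8, 0.3, 0.8]
finger_gap: 0.699
grip_force: 0.0
t: 17.85
tcp_pos: [0.4446, 0.0673, 0.1552]
orientation: [0.879, 0.445, 0.136, 0.101]
ft_force: [-0.3, -1.1, 0.2]
finger_gap: 0.703
grip_force: 0.0
[0.4496 0.0082 0.1552] [ 0.09  0.22  2.18 -0.21  0.42  0.91] [-0.3 -1.1  0.2]
(array([0.44458202, 0.06733511, 0.15523147]), 0.7025543125180134)
d [0.737, -0.486, -0.131] r [0.073, -0.084, 0.248] rows>= 7
top wall_left_grip [(array([0.0025, 0.0854, 0.074 ]), 0.55)]
top wall_right_grip [(array([ 0.0095, -0.0779,  0.074 ]), 0.87)]
top wall_far_grip [(array([-0.0152, -0.1118,  0.074 ]), 0.69)]
scene wall_left_grip [(array([-0.0085,  0.0886,  0.074 ]), 0.67)]
scene wall_right_grip [(array([-0.0067, -0.0826,  0.074 ]), 0.65)]
scene wall_far_grip [(array([0.0459, 0.0034, 0.074 ]), 0.87)]
expect L(0,.084) R(0,-.084) F(.049,0)
```

```bash
python3 -m creep '[{"dx":0.08,"dy":-0.05,"dz":-0.03,"rx":0.008,"ry":-0.009,"rz":0.026},{"dx":0.16,"dy":-0.1,"dz":-0.06,"rx":0.016,"ry":-0.018,"rz":0.052},{"dx":0.24,"dy":-0.15,"dz":-0.09,"rx":0.024,"ry":-0.027,"rz":0.08},{"dx":0.32,"dy":-0.2,"dz":-0.1,"rx":0.032,"ry":-0.036,"rz":0.106},{"dx":0.4,"dy":-0.26,"dz":-0.11,"rx":0.04,"ry":-0.046,"rz":0.134}]'
python3 - <<'E'
from far import *
D=rot(np.array([.15,-.988,0]),np.array([0,0,-1.]))
steps([(np.array([.446,.245,.17]),D)])
E
```

```text
t: 18.67
tcp_pos: [0.4445, 0.1631, 0.1743]
orientation: [0.965, 0.25, 0.064, 0.047]
ft_force: [-0.2, -0.7, 0.5]
finger_gap: 0.699
grip_force: 0.0
[0.4621 0.1032 0.1743] [ 0.3   0.28  1.99 -0.15  0.75  1.47] [-0.2 -0.7  0.5]
d [0.206, -0.353, -0.016] r [0.033, -0.039, 0.113] rows>= 4
```

```bash
python3 -m creep '[{"dx":0.05,"dy":-0.09,"dz":0,"rx":0.008,"ry":-0.01,"rz":0.028},{"dx":0.1,"dy":-0.18,"dz":0,"rx":0.016,"ry":-0.02,"rz":0.056},{"dx":0.15,"dy":-0.27,"dz":-0.01,"rx":0.025,"ry":-0.03,"rz":0.085},{"dx":0.206,"dy":-0.353,"dz":-0.016,"rx":0.033,"ry":-0.039,"rz":0.113},{"dx":0.206,"dy":-0.353,"dz":-0.016,"rx":0.033,"ry":-0.039,"rz":0.113}]'
python3 - <<'E'
from far import *
s=robot.snapshot("wrist"); save(s,"w5")
for m in robot.masks_of("carrot","wrist"):
    yx=np.argwhere(m["region"])
    W=np.array([ray(s,(k[1],k[0]),.031)[:2] for k in yx]); c=W.mean(0); v=np.linalg.svd(W-c,full_matrices=False)[2]; a=(W-c)@v.T
    print(round(m["confidence"],2),np.round(m["bbox"]),"mid",(c+((a.max(0)+a.min(0))/2)@v).round(4),"len",np.ptp(a,axis=0).round(3),"dir",v[0].round(3))
print([(r["xy"],round(r["confidence"],2),ray(s,r["xy"],.031).round(4)) for r in robot.place_of("carrot_center","wrist")])
E
```

```text
t: 19.08
tcp_pos: [0.4464, 0.2462, 0.1724]
orientation: [0.997, 0.076, -0.0, -0.0]
ft_force: [0.3, 0.4, -0.2]
finger_gap: 0.701
grip_force: 0.0
[0.475  0.1853 0.1724] [0.41 0.38 1.83 0.   0.93 1.83] [ 0.3  0.4 -0.2]
0.9 [183. 315. 209. 355.] mid [0.2728 0.2816] len [0.053 0.026] dir [-0.97  -0.241]
0.74 [240. 103. 277. 261.] mid [0.4438 0.2437] len [0.149 0.036] dir [-0.99  -0.144]
0.64 [464. 230. 511. 370.] mid [ 0.3484 -0.0177] len [0.179 0.049] dir [-0.925 -0.38 ]
[([255.0, 179.2], 0.94, array([0.4538, 0.2459, 0.031 ])), ([493.7, 323.8], 0.84, array([ 0.3345, -0.0292,  0.031 ]))]
```

View pics/w5.png

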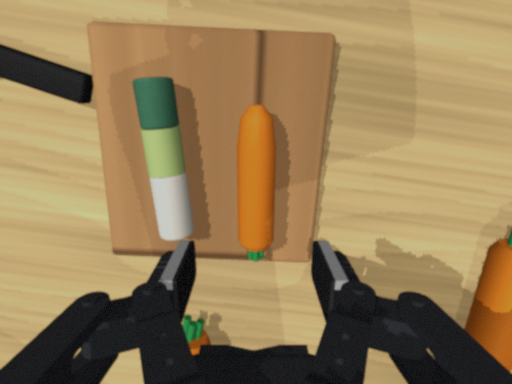

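The wrist view shows the carrot upright at columns 238–275, rows 103–261, centred between the fingers and clear of the leek (columns 135–192). Descending to grip.

```bash
python3 -m creep '[{"dx":0,"dy":0.008,"dz":0.15,"rx":0,"ry":0,"rz":0},{"dx":0,"dy":0.008,"dz":0.3,"rx":0,"ry":0,"rz":0},{"dx":0,"dy":0.008,"dz":0.45,"rx":0,"ry":0,"rz":0},{"dx":0,"dy":0.008,"dz":0.57,"rx":0,"ry":0,"rz":0},{"dx":0,"dy":0.008,"dz":0.64,"rx":0,"ry":0,"rz":0}]'
python3 -m creep '[{"dx":0,"dy":0,"dz":0.02,"rx":0,"ry":0,"rz":0},{"dx":0,"dy":0,"dz":0.02,"rx":0,"ry":0,"rz":0}]'
python3 -m creep '[{"dx":0,"dy":0,"dz":0,"rx":0,"ry":0,"rz":0},{"dx":0,"dy":0,"dz":0,"rx":0,"ry":0,"rz":0},{"dx":0,"dy":0,"dz":0,"rx":0,"ry":0,"rz":0},{"dx":0,"dy":0,"dz":0,"rx":0,"ry":0,"rz":0},{"dx":0,"dy":0,"dz":0,"rx":0,"ry":0,"rz":0}]' 1 30
python3 -m creep '[{"dx":0,"dy":0,"dz":-0.03,"rx":0,"ry":0,"rz":0},{"dx":0,"dy":0,"dz":-0.1,"rx":0,"ry":0,"rz":0},{"dx":0,"dy":0,"dz":-0.25,"rx":0,"ry":0,"rz":0},{"dx":0,"dy":0,"dz":-0.4,"rx":0,"ry":0,"rz":0},{"dx":0,"dy":0,"dz":-0.55,"rx":0,"ry":0,"rz":0}]'
python3 - <<'E'
from far import *
T=rot(EX,np.array([0,0,-1.])); T2=rot(-EX,np.array([0,0,-1.]))
g=W(.552-.018,-.218,.19); g0=p+.003*q.as_matrix()[:,2]; m=np.r_[(g0+(g-g0)/2)[:2],.2]
for t in (T,T2):
    sl=Slerp([0,1],R.concatenate([q,t])); k3=[(g0+(g-g0)*k/3+[0,0,.01],sl(k/3)) for k in (1,2,3)]; steps(k3); print()
E
```

```text
t: 19.65
tcp_pos: [0.4443, 0.241, 0.0419]
orientation: [0.997, 0.078, -0.001, 0.002]
ft_force: [-0.7, 0.6, -0.5]
finger_gap: 0.7
grip_force: 0.0
t: 19.82
tcp_pos: [0.445, 0.2416, 0.0396]
orientation: [0.997, 0.078, -0.001, 0.001]
ft_force: [0.8, -0.2, 0.2]
finger_gap: 0.703
grip_force: 0.0
t: 20.23
tcp_pos: [0.4461, 0.2426, 0.0414]
orientation: [0.997, 0.078, 0.001, 0.001]
ft_force: [-1.0, -2.8, 8.3]
finger_gap: 0.394
grip_force: 30.4
t: 20.65
tcp_pos: [0.4452, 0.2426, 0.1519]
orientation: [0.997, 0.078, -0.0, 0.001]
ft_force: [0.3, -0.0, -1.7]
finger_gap: 0.389
grip_force: 30.3
[0.4733 0.1819 0.1519] [ 0.41  0.41  1.85 -0.    0.88  1.82] [ 0.3 -0.  -1.7]
d [0.085, 0.669, -0.117] r [0.0, 0.0, -0.164] rows>= 5
d [-0.255, 0.624, -0.067] r [0.0, 0.0, -0.164] rows>= 5
d [-0.53, 0.417, -0.068] r [0.0, 0.0, -0.164] rows>= 5

d [0.085, 0.669, -0.117] r [0.0, -0.0, 0.169] rows>= 5
d [0.413, 0.533, -0.068] r [0.0, -0.0, 0.169] rows>= 5
d [0.626, 0.251, -0.068] r [0.0, -0.0, 0.169] rows>= 5
```

```bash
python3 -m creep '[{"dx":0.02,"dy":0.13,"dz":-0.03,"rx":0,"ry":0,"rz":-0.033},{"dx":0.03,"dy":0.27,"dz":-0.06,"rx":0,"ry":0,"rz":-0.066},{"dx":0.05,"dy":0.4,"dz":-0.09,"rx":0,"ry":0,"rz":-0.1},{"dx":0.07,"dy":0.54,"dz":-0.11,"rx":0,"ry":0,"rz":-0.132},{"dx":0.085,"dy":0.669,"dz":-0.117,"rx":0,"ry":0,"rz":-0.164}]'
python3 -m creep '[{"dx":-0.05,"dy":0.13,"dz":-0.02,"rx":0,"ry":0,"rz":-0.033},{"dx":-0.1,"dy":0.25,"dz":-0.03,"rx":0,"ry":0,"rz":-0.066},{"dx":-0.15,"dy":0.37,"dz":-0.05,"rx":0,"ry":0,"rz":-0.1},{"dx":-0.2,"dy":0.5,"dz":-0.06,"rx":0,"ry":0,"rz":-0.132},{"dx":-0.255,"dy":0.624,"dz":-0.067,"rx":0,"ry":0,"rz":-0.164}]'
python3 -m creep '[{"dx":-0.1,"dy":0.08,"dz":0,"rx":0,"ry":0,"rz":-0.033},{"dx":-0.2,"dy":0.16,"dz":0,"rx":0,"ry":0,"rz":-0.066},{"dx":-0.32,"dy":0.25,"dz":0,"rx":0,"ry":0,"rz":-0.1},{"dx":-0.42,"dy":0.33,"dz":0,"rx":0,"ry":0,"rz":-0.132},{"dx":-0.53,"dy":0.417,"dz":0,"rx":0,"ry":0,"rz":-0.164}]'
cat > ends.py <<'E'
from far import *
zc=p[2]-.0095
for c in ("top","scene","wrist"):
    s=robot.snapshot(c)
    for m in robot.masks_of("carrot",c):
        yx=np.argwhere(m["region"]); P=np.array([ray(s,(k[1],k[0]),zc) for k in yx]); X,Y=P@EX,P@EY
        if abs(Y.mean()+.218)<.08 and abs(X.mean()-.534)<.08: print(c,round(m["confidence"],2),"X",X.min().round(4),X.max().round(4),"Y",Y.min().round(4),Y.max().round(4),"mid",((Y.min()+Y.max())/2).round(4))
E
python3 - <<'E'
from ends import *
steps([(W(.534,-.218,.15),rot(EX,np.array([0,0,-1.])))])
print(st["finger_gap"])
E
```

```text
t: 21.07
tcp_pos: [0.4835, 0.1119, 0.1752]
orientation: [0.943, 0.332, 0.0, 0.001]
ft_force: [1.1, 0.2, -1.2]
finger_gap: 0.391
grip_force: 30.4
t: 21.48
tcp_pos: [0.5209, -0.0176, 0.1885]
orientation: [0.828, 0.561, -0.0, 0.001]
ft_force: [-0.6, 0.5, -0.8]
finger_gap: 0.391
grip_force: 30.4
t: 21.9
tcp_pos: [0.5581, -0.1469, 0.1884]
orientation: [0.658, 0.753, -0.001, 0.001]
ft_force: [0.7, 0.1, -0.7]
finger_gap: 0.391
grip_force: 30.4
[ 0.5339 -0.2191  0.1884] [-0.34  0.47  1.64 -0.    1.03 -0.47] [ 0.7  0.1 -0.7]
scene 0.84 X 0.5165 0.5543 Y -0.2985 -0.1516 mid -0.2251
wrist 0.84 X 0.5176 0.552 Y -0.2705 -0.1463 mid -0.2084
d [-0.004, 0.001, 0.175] r [-0.0, 0.001, -0.001] rows>= 1
0.39059687192498627
```

The carrot is over the crate, with its centre about 3 mm towards the right wall, so I shift it and lower in stages.

```bash
python3 -m creep '[{"dx":0.015,"dy":0,"dz":0.1,"rx":0,"ry":0,"rz":0},{"dx":0.015,"dy":0,"dz":0.2,"rx":0,"ry":0,"rz":0},{"dx":0.015,"dy":0,"dz":0.3,"rx":0,"ry":0,"rz":0},{"dx":0.015,"dy":0,"dz":0.38,"rx":0,"ry":0,"rz":0},{"dx":0.015,"dy":0,"dz":0.42,"rx":0,"ry":0,"rz":0}]'
python3 -c "from ends import *"
python3 -m creep '[{"dx":0,"dy":0,"dz":0.05,"rx":0,"ry":0,"rz":0},{"dx":0,"dy":0,"dz":0.1,"rx":0,"ry":0,"rz":0},{"dx":0,"dy":0,"dz":0.13,"rx":0,"ry":0,"rz":0},{"dx":0,"dy":0,"dz":0.15,"rx":0,"ry":0,"rz":0}]'
python3 -c "from ends import *"
```

```text
t: 22.62
tcp_pos: [0.5568, -0.1417, 0.102]
orientation: [0.659, 0.752, -0.001, -0.001]
ft_force: [0.5, 0.3, -1.8]
finger_gap: 0.392
grip_force: 30.3
[ 0.5333 -0.2137  0.102 ] [-0.33  0.59  1.7  -0.    0.85 -0.46] [ 0.5  0.3 -1.8]
scene 0.81 X 0.5144 0.5518 Y -0.29 -0.1522 mid -0.2211
wrist 0.67 X 0.5175 0.553 Y -0.2703 -0.1433 mid -0.2068
t: 23.25
tcp_pos: [0.5571, -0.1429, 0.0722]
orientation: [0.66, 0.752, -0.001, -0.0]
ft_force: [-0.6, 0.3, -1.0]
finger_gap: 0.388
grip_force: 30.4
[ 0.5335 -0.215   0.0722] [-0.33  0.64  1.71 -0.    0.8  -0.46] [-0.6  0.3 -1. ]
scene 0.57 X 0.5132 0.5549 Y -0.2852 -0.1868 mid -0.236
wrist 0.82 X 0.5172 0.5528 Y -0.2694 -0.1435 mid -0.2065
```

```bash
python3 -m creep '[{"dx":0,"dy":0,"dz":0.03,"rx":0,"ry":0,"rz":0},{"dx":0,"dy":0,"dz":0.06,"rx":0,"ry":0,"rz":0},{"dx":0,"dy":0,"dz":0.085,"rx":0,"ry":0,"rz":0},{"dx":0,"dy":0,"dz":0.1,"rx":0,"ry":0,"rz":0},{"dx":0,"dy":0,"dz":0.1,"rx":0,"ry":0,"rz":0}]'
python3 -m creep '[{"dx":0,"dy":0,"dz":0.006,"rx":0,"ry":0,"rz":0},{"dx":0,"dy":0,"dz":0.012,"rx":0,"ry":0,"rz":0},{"dx":0,"dy":0,"dz":0.012,"rx":0,"ry":0,"rz":0},{"dx":0,"dy":0,"dz":0.012,"rx":0,"ry":0,"rz":0}]'
```

```text
t: 23.97
tcp_pos: [0.5572, -0.143, 0.0527]
orientation: [0.66, 0.752, -0.001, -0.0]
ft_force: [-0.6, 1.2, -0.8]
finger_gap: 0.391
grip_force: 30.4
t: 24.3
tcp_pos: [0.5577, -0.1432, 0.0513]
orientation: [0.66, 0.752, -0.001, 0.001]
ft_force: [-0.8, -0.8, -1.5]
finger_gap: 0.389
grip_force: 30.4
```

```bash
python3 -m creep '[{"dx":0,"dy":0,"dz":0.005,"rx":0,"ry":0,"rz":0},{"dx":0,"dy":0,"dz":0.01,"rx":0,"ry":0,"rz":0},{"dx":0,"dy":0,"dz":0.01,"rx":0,"ry":0,"rz":0},{"dx":0,"dy":0,"dz":0.01,"rx":0,"ry":0,"rz":0}]'
python3 -m creep '[{"dx":0,"dy":0,"dz":0.005,"rx":0,"ry":0,"rz":0},{"dx":0,"dy":0,"dz":0.01,"rx":0,"ry":0,"rz":0},{"dx":0,"dy":0,"dz":0.01,"rx":0,"ry":0,"rz":0},{"dx":0,"dy":0,"dz":0.01,"rx":0,"ry":0,"rz":0}]'
```

```text
t: 24.63
tcp_pos: [0.5576, -0.1431, 0.0492]
orientation: [0.66, 0.752, -0.001, 0.0]
ft_force: [-0.1, -0.5, -0.8]
finger_gap: 0.39
grip_force: 30.4
t: 24.97
tcp_pos: [0.5577, -0.1432, 0.0474]
orientation: [0.66, 0.752, -0.001, 0.001]
ft_force: [-1.9, -0.8, 2.9]
finger_gap: 0.394
grip_force: 30.8
```

```bash
python3 -m creep '[{"dx":0,"dy":0,"dz":0.003,"rx":0,"ry":0,"rz":0},{"dx":0,"dy":0,"dz":0.003,"rx":0,"ry":0,"rz":0},{"dx":0,"dy":0,"dz":0.003,"rx":0,"ry":0,"rz":0}]'
python3 -m creep '[{"dx":0,"dy":0,"dz":0,"rx":0,"ry":0,"rz":0},{"dx":0,"dy":0,"dz":0,"rx":0,"ry":0,"rz":0},{"dx":0,"dy":0,"dz":0,"rx":0,"ry":0,"rz":0},{"dx":0,"dy":0,"dz":0,"rx":0,"ry":0,"rz":0}]' -0.15
python3 -m creep '[{"dx":0,"dy":0,"dz":-0.05,"rx":0,"ry":0,"rz":0},{"dx":0,"dy":0,"dz":-0.15,"rx":0,"ry":0,"rz":0},{"dx":0,"dy":0,"dz":-0.3,"rx":0,"ry":0,"rz":0},{"dx":0,"dy":0,"dz":-0.45,"rx":0,"ry":0,"rz":0},{"dx":0,"dy":0,"dz":-0.6,"rx":0,"ry":0,"rz":0}]'
python3 -m creep '[{"dx":0,"dy":-0.2,"dz":-0.1,"rx":0,"ry":0,"rz":0},{"dx":0,"dy":-0.4,"dz":-0.2,"rx":0,"ry":0,"rz":0},{"dx":0,"dy":-0.6,"dz":-0.2,"rx":0,"ry":0,"rz":0},{"dx":0,"dy":-0.6,"dz":-0.2,"rx":0,"ry":0,"rz":0}]'
python3 - <<'E'
from fit import *
ims=[]
for c,(a,b,d,e) in {"scene":(160,310,180,350),"top":(85,215,210,380)}.items():
    s=robot.snapshot(c); save(s,c+"2"); ims.append(cv2.resize(cv2.imread(f"pics/{c}2.png")[a:b,d:e],(400,350),interpolation=3))
cv2.imwrite("pics/end.png",np.hstack(ims))
E
```

```text
t: 25.22
tcp_pos: [0.5577, -0.1432, 0.0474]
orientation: [0.66, 0.752, -0.001, 0.001]
ft_force: [-4.3, 1.2, 10.9]
finger_gap: 0.388
grip_force: 31.7
t: 25.55
tcp_pos: [0.5576, -0.1431, 0.0465]
orientation: [0.66, 0.752, -0.001, 0.0]
ft_force: [-0.0, -0.3, -0.1]
finger_gap: 0.574
grip_force: 0.0
t: 25.97
tcp_pos: [0.5575, -0.1428, 0.1686]
orientation: [0.66, 0.752, -0.001, 0.001]
ft_force: [0.4, -0.2, -0.9]
finger_gap: 0.575
grip_force: 0.0
t: 26.3
tcp_pos: [0.4339, -0.1581, 0.2079]
orientation: [0.66, 0.751, -0.001, -0.0]
ft_force: [0.4, 0.5, -0.1]
finger_gap: 0.575
grip_force: 0.0
```

View pics/end.png

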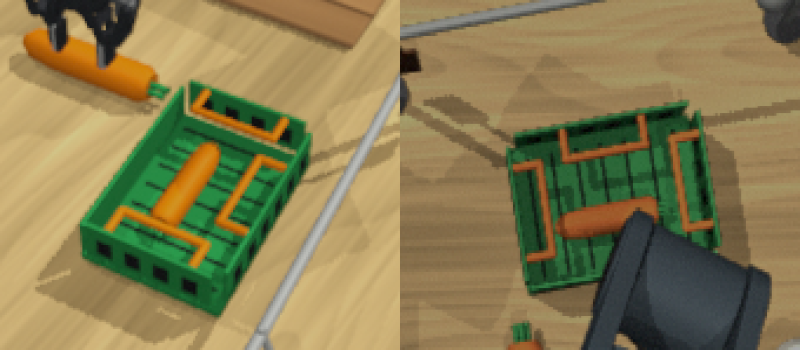

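The final picture shows the carrot lying flat on the floor, at (190,185) in the left tile, with all three walls up. A quick numeric check of wall uprightness before handing in.

Run:
```python
from far import *
s=robot.snapshot("top"); hsv=cv2.cvtColor(s["pixels"],cv2.COLOR_RGB2HSV); g=(hsv[...,0]>50)&(hsv[...,0]<85)&(hsv[...,1]>120)
f=lambda uv,z:(lambda P:np.round([P@EX-.552,P@EY+.218],4))(ray(s,uv,z))
for u in (275,290,305,320): print("far top",f((u,np.flatnonzero(g[90:200,u])[0]+90-.5),.08))
for v in (145,155,165):
    c=np.flatnonzero(g[v,230:400])+230; print("left top",f((c[0]-.5,v),.08),"right top",f((c[-1]+.5,v),.08))
for th in (1.571,1.5,1.4,1.3): print(th,"outer top corner out by",.056*np.cos(th)+.003*np.sin(th))
```

```text
[ 0.4133 -0.2149  0.2079] [-0.45  0.26  1.91 -0.    0.97 -0.57] [ 0.9 -0.1  0. ]
far top [0.0871 0.0617]
far top [0.0859 0.0175]
far top [ 0.0876 -0.0272]
far top [ 0.0864 -0.0714]
left top [0.0568 0.1243] right top [ 0.017  -0.1199]
left top [0.0267 0.1232] right top [-0.0128 -0.1204]
left top [-0.0032  0.1221] right top [-0.0421 -0.1182]
1.571 outer top corner out by 0.0029885942383689086
1.5 outer top corner out by 0.006953768253203527
1.4 outer top corner out by 0.012474509192378878
1.3 outer top corner out by 0.01787060895922847
```

All three walls are upright to within about 2 mm (expected: far 0.088, sides ±0.123).

```bash
python3 -c "
from bench import robot
print(robot.job_done())"
```

```text
the job is handed in; nothing more can be done
None
```

I swung all three crate walls upright without hitting the rail, then set the carrot down flat on the crate floor and let go; my last picture check before handing in showed the walls still up, though the judge's result isn't known to me.

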